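# Bring the empty tart shell under the jam spout and hold the turntable

### The job

Get the last tart ready for filling: slide the tart turntable over the counter, foot flat on it, until its round foot is fully home against both arms of the jam filler's V-shaped locator, and turn the plate so that the one empty shell sits centred under the spout. Finish keeping hold of the turntable's plate or its wooden knob, so that it stays still while a colleague pulls the filler's lever. Do not touch the tarts or the shell, do not bump the filler with the arm or gripper, and leave the things round about where they are.

Things in the scene. Friction and masses are not known exactly. Their poses are not given: they have to be found in the camera images.
- turntable: Loose tart turntable, about 1 kg in all; this is its dark round foot: a disc of radius 80 mm, 16 mm high, on slippery glides (drags with 2 to 4 N on the counter), with a slim stem up to the plate. Origin: centre of the foot's underside, z up along the spindle. The plate spins freely on the foot (about 0.01 N m of friction, no stops in normal use).
- plate: The turning aluminium plate of the turntable: radius 130 mm, underside 40 mm and top 48 mm above the counter. Origin on the spindle axis, 38 mm above the foot's underside; its x axis points to the middle of the empty shell. Six tart places stand at 60 degree spacing on a circle of radius 92 mm.
- knob (a point): Top centre of the round wooden knob in the middle of the plate, fixed to it: 32 mm in diameter, 60 mm tall, from 48 mm to 108 mm above the counter, coaxial with the spindle. Gripped across its upper 40 mm by a closing gripper it serves both to slide the turntable and to turn the plate. The tarts begin 62 mm from its axis.
- tart_shell: The only empty tart shell: a pale brown hollow cup, 46 mm wide at the foot and 60 mm over the crimped rim, 21 mm tall, fixed to the plate 92 mm from the spindle axis. Origin: centre of its underside, on the plate's top.
- filled_tarts: The other five tarts, same size, filled with dark red jam, fixed to the plate on the same circle. Origin: on the spindle axis at the plate's top.
- jam_filler: Fixed hand-lever jam filler of steel: tower and hopper (radius 59 mm, 271 mm high) stand 205 mm from the origin along its x; a slim level spout (top 122 mm high) reaches back from the tower. On its base two arms, 133 mm long and 14 mm high, form a V opening to its -x: each at 50 degrees to the x axis, meeting 104 mm from the origin. Origin: the seat of the turntable's foot, at counter level.
- seat (a point): The filler's origin again: where the centre of the foot's underside stands when the foot is pushed fully home against both arms of the V.
- spout_tip (a point): Centre of the spout's downward opening, 92 mm from the seat along the filler's x axis and 86 mm above the counter, 17 mm above the tart rims (they pass freely beneath it).
- call_bell: Bystander: chrome call bell with black base, 84 mm wide, 50 mm high, loose. Origin: centre of underside.
- coin_dish: Bystander: blue dish with coins, 93 mm wide, 15 mm high, loose. Origin: centre of underside.
- gift_box_1: Bystander: brown card box with red ribbon, 69 x 73 x 61 mm, loose. Origin: centre of underside.
- marker: Bystander: red marker pen lying on the counter, 125 mm long along its y, 20 mm wide, 18 mm high, loose. Origin: under its middle.

How it is judged:
By the outcome, as a careful person would: the job done as asked, in the order asked, and still so for the second after the job is handed in, while the arm keeps its last pose, push and grip.
It also fails if it takes over 61 s, if anything falls off the work surface, if the arm or the gripper's body presses on something with over 40 N, if the wrist force passes 120 N, or if a joint passes its speed limit or range.

### The arm

A 6-joint arm with a two-finger parallel gripper is mounted at the origin on a cart in front of the work surface, level with it; the furniture and walls round the work are solid. World frame = base frame: x ahead of the robot, y to its left, z up, the work surface at z = 0. Lengths are in m, angles in rad, forces in N, time in s.
With the tool pointing down it reaches from about 0.275 to 0.875 m from the base axis. Payload 12.5 kg.
Tool frame: the origin (TCP) lies at the very end of the fingers, on their centre line; the grasp point (between the pads) lies 19 mm behind it; x points along the fingers, y is the direction in which the jaws open and shut, and the axes are right-handed (so a half turn about x gives the same grasp; the last joint's range is limited). The gripper opens to 85 mm and grips with 20 to 120 N. Pads are 22 mm wide; open, the fingers measure 114 mm over their backs; the gripper's body (76 mm by 85 mm) begins 54 mm behind the grasp point. The pads swing forward as they close: fully open they stand 13 mm farther back than shut.
Start: joints at [1.159, 0.351, 1.652, -0, 1.139, -0.085], TCP at [0.177, 0.521, 0.231] pointing down, gripper open.
Joint ranges: [-2.75, 2.75], [-0.79, 2.1], [0.01, 2.65], [-1.57, 4.71], [0.07, 3.14], [-2.87, 2.87]. Speed limits (rad/s): [2.22, 2.22, 2.79, 3.14, 3.14, 3.14].

### API

Orientations are given as a 3x3 rotation matrix whose columns are the frame's x, y, z axes.
In Python, from bench import manip gives the robot as it stands. Calls block until the motion is done:
- manip.move_ptp(position, orientation): joint-space move of the TCP to a pose.
- manip.move_l(position, attitude=None, max_speed=0.15): straight line of the TCP; attitude=None keeps the orientation; max_speed is the mean speed in m/s.
- manip.move_j(angles): joint-space move.
- manip.set_gripper(opening, effort=None): opening from 0.0 (shut) to 1.0 (fully open); effort is the grip in N (None keeps the last); returns when the fingers have stopped.
- manip.dwell(seconds).
- manip.inverse_kinematics(position, orientation): joint angles nearest the present ones, or None.
- manip.grab_frame(name): name is "scene" or "top" or "wrist"; returns (picture, depth): 400x640x3 uint8, red, green, blue; 400x640 float32, m along the optical axis (not along the pixel's ray), 0 where there is no reading.
- manip.get_calibration(name): a dict with "camera_matrix" (3x3 intrinsics, pixels), "k1" (the pictures are not rectified: a ray, as slopes to the right and down, at radius r is drawn at 1 + k1 r^2 times it, then the intrinsics apply), "R" (3x3) and "t" (3): a world point X has camera coordinates R X + t. Camera axes: x right, y down, z forward; pixel columns grow to the right and rows downward; lengths in m; the calibration is good to about 2 mm. A picture is of the moment at which its call begins: read the wrist's pose just before it. get_calibration takes no time and is no camera call; for the wrist camera it gives the pose at the moment of the call.
A pose or a line that the arm cannot do raises manip.Unreachable and nothing moves.
- manip.sign_off(): hands the job in, once; it reports no verdict.
Trained networks look in the newest picture that a camera, given by its name, has taken for a name from the list of things; names that differ only in an ending like _2 or _b are one class to them, and where a whole thing is asked for, a point or a joint stands for the part that bears it (a point fixed in the world has none). Each returns a list of dicts, best first, with "confidence" (0 to 1); they miss things now and then, are a little off and sometimes report something else, mostly with a low value. They report only what shows in the picture. A call takes as long as a camera call.
- manip.look_for(camera, name): "at" ([x, y, z] in m, in world coordinates, good to about 4 mm: the middle of the surface that is visible of it).
Readings, each from a call of its own:
- manip.current_time(): time.
- manip.current_qpos(): joint angles.
- manip.current_joint_vel(): joint speeds.
- manip.current_joint_torque(): joint torques, N m.
- manip.current_ee_pos(): TCP position.
- manip.current_tcp_rot(): TCP orientation.
- manip.current_force(): force on the tool from outside, world axes, zero at the start.
- manip.current_ft_torque(): the same for the moment, N m.
- manip.current_grip_width(): opening from 0.0 (shut) to 1.0 (fully open).
Only numpy, scipy, OpenCV 4.12 (cv2) and the standard library are available. Lean on these libraries where they do the work, as an engineer would, in place of code of your own. Each camera call takes 0.05 s, during which the arm holds its last target.

## Working session

There is one attempt and no reset: what is moved stays moved. The work goes in short steps, each a Python script; the robot and the scene stay as the last script left them, time stands still between calls to the robot, and variables do not carry over. Pictures are saved under pics/ and viewed, and the job is handed in when it is done.

```bash
ls; mkdir -p pics
python3 - <<'E'
from bench import manip
import cv2,numpy as np
for n in ["scene","top"]:
    p,d=manip.grab_frame(n); cv2.imwrite(f"pics/a_{n}.png",p[:,:,::-1])
    c=manip.get_calibration(n); print(n,c["camera_matrix"].tolist(),c["k1"],(-c["R"].T@c["t"]).round(3))
    for k in ["turntable","plate","knob","tart_shell","jam_filler","spout_tip","call_bell","coin_dish","gift_box_1","marker"]:
        r=manip.look_for(n,k); print(k,[(np.round(x["at"],3).tolist(),round(x["confidence"],2)) for x in r[:2]])
print(manip.current_time())
E
```

```text
pics
scene [[454.56625492530674, 0.0, 327.2378200970276], [0.0, 454.56625492530674, 200.9930999585816], [0.0, 0.0, 1.0]] -0.011566510795896314 [-0.217 -0.504  1.211]
turntable [([0.477, -0.016, 0.046], 0.85)]
plate [([0.48, -0.015, 0.051], 0.9)]
knob [([0.476, -0.012, 0.047], 0.67), ([0.477, -0.013, 0.046], 0.43)]
tart_shell [([0.406, -0.028, 0.06], 0.57)]
jam_filler [([0.633, -0.437, 0.118], 0.79), ([0.476, -0.014, 0.051], 0.33)]
spout_tip [([0.632, -0.44, 0.118], 0.72)]
call_bell [([0.377, 0.258, 0.027], 0.81), ([0.635, -0.434, 0.118], 0.42)]
coin_dish [([0.547, 0.271, 0.003], 0.66)]
gift_box_1 [([0.732, -0.042, 0.058], 0.64), ([0.544, 0.271, 0.003], 0.35)]
marker [([0.369, -0.49, 0.018], 0.66)]
top [[386.12537052783534, 0.0, 312.9045549240233], [0.0, 386.12537052783534, 199.07850944610186], [0.0, 0.0, 1.0]] 0.032837473304762395 [ 0.353 -0.112  1.5  ]
turntable [([0.485, -0.006, 0.051], 0.57)]
plate [([0.481, -0.007, 0.05], 0.67), ([0.485, -0.008, 0.048], 0.66)]
knob [([0.483, -0.006, 0.049], 0.77), ([0.506, 0.015, 0.066], 0.42)]
tart_shell [([0.399, -0.03, 0.055], 0.46)]
jam_filler [([0.635, -0.425, 0.122], 0.94)]
spout_tip [([0.631, -0.423, 0.122], 0.83)]
call_bell [([0.385, 0.266, 0.028], 0.95)]
coin_dish [([0.542, 0.268, 0.005], 0.56)]
gift_box_1 [([0.741, -0.03, 0.058], 0.66)]
marker [([0.367, -0.491, 0.016], 0.65)]
1.1
```

View pics/a_scene.png

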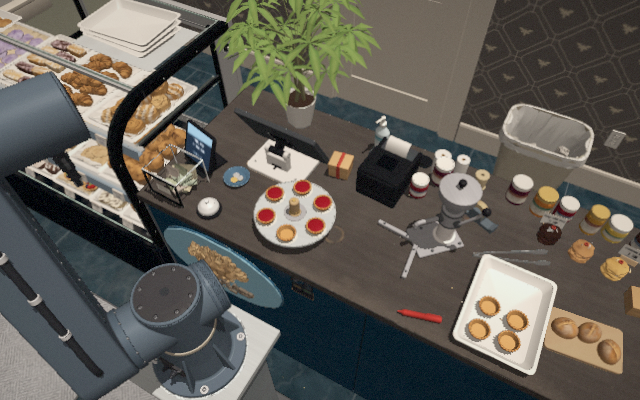

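View pics/a_top.png

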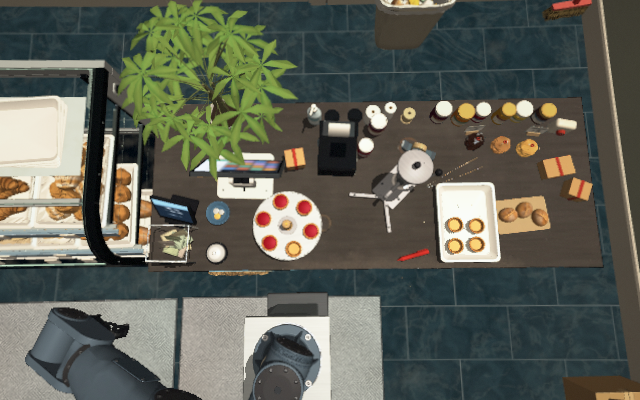

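The pictures show the turntable at top px (287,225) with the empty shell at (293,248). The filler has its V arms at (350–380,196) and (390,230)–(400,203), and its hopper is at (415,167). Next I'll measure the filler in the top and scene depth images.

```bash
cat > h.py <<'E'
from bench import manip
import cv2,numpy as np
def rays(c,uv):
    K=c["camera_matrix"];uv=np.asarray(uv,float).reshape(-1,2)
    k=np.array([c["k1"],0,0,0,0.])
    return cv2.undistortPoints(uv.reshape(-1,1,2),K,k).reshape(-1,2)
def cloud(c,d):
    H,W=d.shape;u,v=np.meshgrid(np.arange(W),np.arange(H))
    xy=rays(c,np.stack([u.ravel(),v.ravel()],1));z=d.ravel()
    P=np.c_[xy*z[:,None],z[:,None]] 
    X=(P-c["t"])@c["R"]; X[z<=0]=np.nan
    return X.reshape(H,W,3)
def onplane(c,uv,h):
    xy=rays(c,uv);D=np.c_[xy,np.ones(len(xy))]@c["R"];o=-c["R"].T@c["t"]
    return o+D*((h-o[2])/D[:,2])[:,None]
def proj(c,X):
    X=np.atleast_2d(np.asarray(X,float));r,_=cv2.Rodrigues(c["R"])
    return cv2.projectPoints(X,r,np.asarray(c["t"],float),c["camera_matrix"],np.array([c["k1"],0,0,0,0.]))[0].reshape(-1,2)
E
python3 - <<'E'
from h import *
for n,box in (("top",(340,130,450,250)),("scene",(370,160,500,290))):
    p,d=manip.grab_frame(n);c=manip.get_calibration(n);X=cloud(c,d)
    x0,y0,x1,y1=box
    cv2.imwrite(f"pics/b_{n}.png",cv2.resize(p[y0:y1,x0:x1,::-1],None,fx=4.5,fy=4.5,interpolation=cv2.INTER_CUBIC))
    hz=X[...,2]; near=np.hypot(X[...,0]-.635,X[...,1]+.43)<.25
    m=near&(hz>.24)&(hz<.29);print(n,"hopper top",X[m].mean(0) if m.any() else None,m.sum(),(np.nanmin(X[m],0),np.nanmax(X[m],0)) if m.any() else'')
    m=near&(hz>.008)&(hz<.02); print(m.sum())
    im=p[:,:,::-1].copy(); im[m]=(0,255,0)
    cv2.imwrite(f"pics/c_{n}.png",cv2.resize(im[y0:y1,x0:x1],None,fx=4.5,fy=4.5,interpolation=cv2.INTER_NEAREST))
E
```

```text
top hopper top [ 0.66401236 -0.44957259  0.24537942] 823 (array([ 0.60599259, -0.50583551,  0.24000915]), array([ 0.72320989, -0.39494495,  0.27459381]))
990
scene hopper top [ 0.65440431 -0.45186849  0.245309  ] 919 (array([ 0.60343831, -0.50906923,  0.24000483]), array([ 0.71703261, -0.39317529,  0.27564339]))
2021
```

View pics/b_top.png

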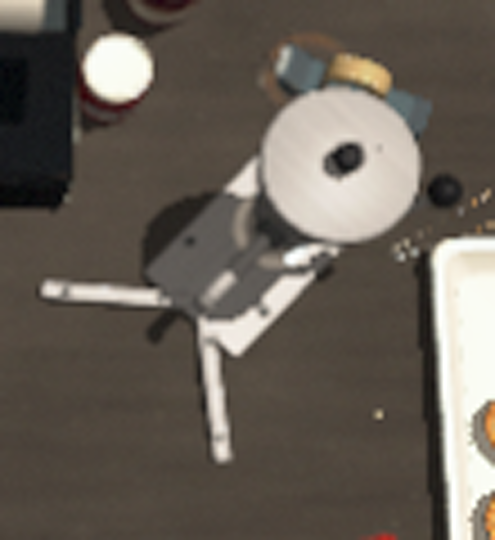

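View pics/b_scene.png

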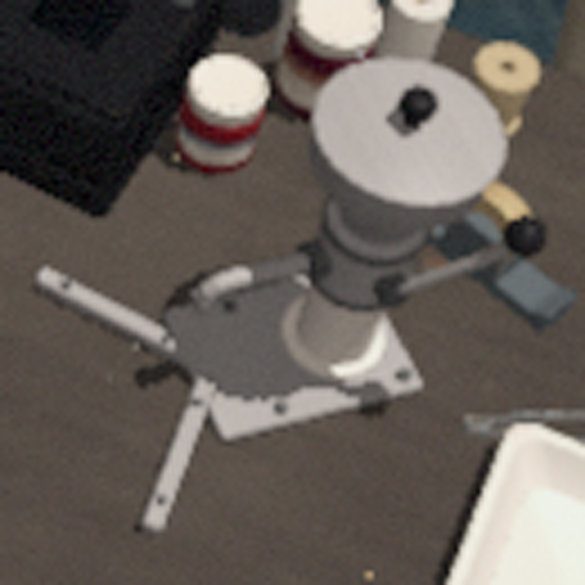

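View pics/c_top.png

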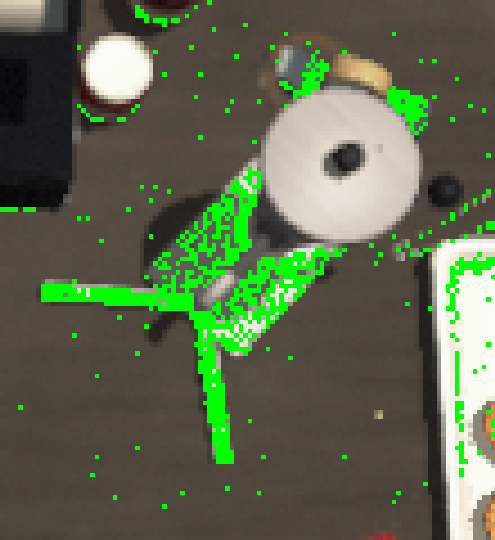

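Run:
```python
from h import *
c=manip.get_calibration("top")
e=np.array([[42,290],[160,297],[205,330],[222,460]])/4.5+[340,130]
P=onplane(c,e,.014)
print(P.round(3))
d1=P[0]-P[1];d2=P[3]-P[2]
print([np.degrees(np.arctan2(d[1],d[0])) for d in (d1,d2)])
print(manip.get_calibration("wrist"))
print(manip.current_tcp_rot(),manip.current_ee_pos())
```

```text
[[ 0.61  -0.248  0.014]
 [ 0.603 -0.35   0.014]
 [ 0.573 -0.388  0.014]
 [ 0.461 -0.397  0.014]]
[np.float64(85.75901167056271), np.float64(-175.1009453573494)]
{'camera_matrix': array([[337.69333518,   0.        , 319.94290943],
       [  0.        , 337.69333518, 197.82886404],
       [  0.        ,   0.        ,   1.        ]]), 'k1': -0.06813795380784778, 'R': array([[ 3.20491470e-01,  9.47251363e-01, -2.70056782e-04],
       [ 8.95048603e-01, -3.02735913e-01,  3.27473609e-01],
       [ 3.10118067e-01, -1.05194212e-01, -9.44860287e-01]]), 't': array([-0.54974031, -0.04261859,  0.38130033])}
[[ 9.93801243e-06  3.21021161e-01  9.47072021e-01]
 [ 3.64672779e-05  9.47072021e-01 -3.21021161e-01]
 [-9.99999999e-01  3.77274509e-05 -2.29475437e-06]] [0.17654319 0.52089062 0.2313054 ]
```

```bash
cat >> h.py <<'E'
def ori(deg):
    a=np.radians(deg);z=np.array([np.cos(a),np.sin(a),0]);x=np.array([0,0,-1.]);return np.c_[x,np.cross(z,x),z]
E
python3 - <<'E'
from h import *
c=manip.get_calibration("top");print(onplane(c,[[330,268],[400,268],[250,105]],0).round(3))
def shot(tag):
    c=manip.get_calibration("wrist");p,d=manip.grab_frame("wrist")
    cv2.imwrite(f"pics/{tag}.png",p[:,:,::-1]);np.savez(tag+".npz",p=p,d=d,**c)
manip.move_ptp([0.48,-0.03,0.32],ori(-100));manip.dwell(.2);shot("w_tt")
for k in("knob","tart_shell","plate"): print(k,[(np.round(x["at"],4).tolist(),round(x["confidence"],2)) for x in manip.look_for("wrist",k)[:2]])
manip.move_ptp([0.48,-0.27,0.32],ori(-45));manip.dwell(.2);shot("w_v")
for k in("jam_filler","spout_tip"): print(k,[(np.round(x["at"],4).tolist(),round(x["confidence"],2)) for x in manip.look_for("wrist",k)[:2]])
print(manip.current_time(),manip.current_qpos())
E
```

```text
[[ 0.329 -0.168  0.   ]
 [ 0.326 -0.434  0.   ]
 [ 0.989  0.147  0.   ]]
knob [([0.4918, 0.0048, 0.0462], 0.88)]
tart_shell [([0.3931, -0.0301, 0.059], 0.94)]
plate [([0.4928, 0.0063, 0.0478], 0.83), ([0.3947, -0.0309, 0.0598], 0.43)]
jam_filler [([0.628, -0.4166, 0.0138], 0.56)]
spout_tip [([0.6319, -0.4187, 0.0122], 0.92)]
5.475 [-5.96379134e-01  2.75914984e-01  1.53242390e+00  4.80117291e-05
  1.33313809e+00 -1.38209697e+00]
```

View pics/w_tt.png

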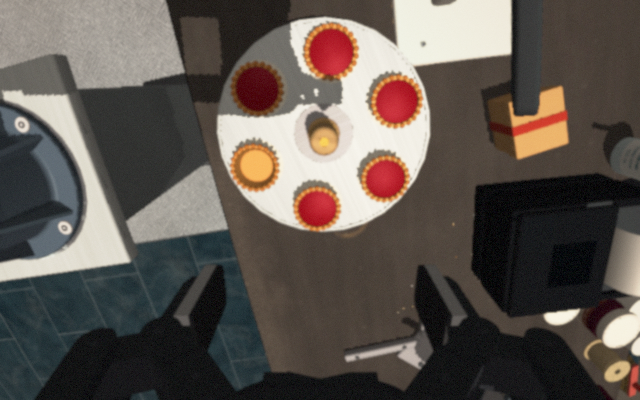

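View pics/w_v.png

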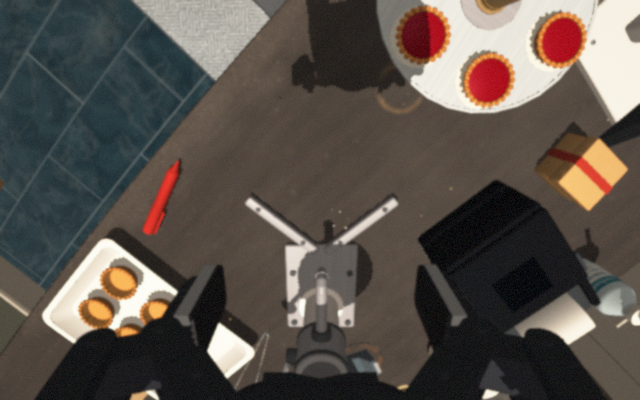

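The turntable view shows the plate centred near (323,125), the knob at (323,140) and the empty shell at (255,166). The V view shows the arm tips at (249,202) and (396,202), meeting near (322,245). I'll fit both precisely.

Run:
```python
from h import *
from scipy.optimize import least_squares
f=np.load("w_tt.npz");c={k:f[k] for k in("camera_matrix","R","t")};c["k1"]=float(f["k1"]);p=f["p"];X=cloud(c,f["d"])
# plate mask by height
roi=np.hypot(X[...,0]-.49,X[...,1]-0.0)<.17
m=roi&(X[...,2]>.035)
cs,_=cv2.findContours(m.astype(np.uint8),cv2.RETR_EXTERNAL,cv2.CHAIN_APPROX_NONE)
k=max(cs,key=cv2.contourArea).reshape(-1,2);k=k[(k[:,1]>17)]
# note mask boundary is inside by .5px
P=onplane(c,k,.046)
r=least_squares(lambda q:np.hypot(P[:,0]-q[0],P[:,1]-q[1])-q[2],[.49,0,.13],loss="soft_l1",f_scale=.002)
print("plate fit",r.x,np.std(r.fun))
print("platez",np.nanmedian(X[...,2][m&(np.hypot(X[...,0]-r.x[0],X[...,1]-r.x[1])<.05)]))
hsv=cv2.cvtColor(p,cv2.COLOR_RGB2HSV)
red=(((hsv[...,0]<6)|(hsv[...,0]>172))&(hsv[...,1]>170)&roi).astype(np.uint8)
n,l,s,ce=cv2.connectedComponentsWithStats(red)
T=[]
for i in range(1,n):
    if s[i,4]>300:
        Q=onplane(c,[ce[i]],.066)[0];T.append(Q);print(ce[i],s[i,4],Q.round(4), np.nanmedian(X[...,2][l==i]).round(4))
T=np.array(T)
g=least_squares(lambda q:np.concatenate([np.min([np.hypot(*(t[:2]-q[:2]-.092*np.array([np.cos(q[2]+j*np.pi/3),np.sin(q[2]+j*np.pi/3)]))) for j in range(6)],0)[None] for t in T]),[r.x[0],r.x[1],np.radians(197)])
print("tarts fit",g.x,np.degrees(g.x[2]),g.fun)
kn=roi&(X[...,2]>.1);print("knob",np.nanmedian(X[kn],0),kn.sum())
f=np.load("w_v.npz");c={k:f[k] for k in("camera_matrix","R","t")};c["k1"]=float(f["k1"]);p=f["p"]
cv2.imwrite("pics/v_zoom.png",cv2.resize(p[180:345,230:415,::-1],None,fx=4,fy=4,interpolation=cv2.INTER_CUBIC))
```

```text
plate fit [ 0.48761341 -0.00672835  0.12982307] 0.0005197099593853254
platez 0.3882937273983734
[330.84105534  51.7001287 ] 1554 [0.5114 0.0826 0.066 ] 0.067
[256.64174894  88.46403385] 1418 [0.4226 0.0589 0.066 ] 0.0669
[396.34208607 101.27279358] 1371 [0.5764 0.0179 0.066 ] 0.0669
[384.79873646 178.47472924] 1108 [ 0.5529 -0.0709  0.066 ] 0.0668
[316.89577188 208.26253687] 1017 [ 0.4643 -0.095   0.066 ] 0.0668
tarts fit [ 0.48776529 -0.00609401  3.40556659] 195.12459232587503 [1.95714793e-04 1.42094895e-04 1.61671683e-04 9.19457065e-05
 1.70817376e-04]
knob [ 0.49416955 -0.01815112  0.38761124] 35852
```

View pics/v_zoom.png

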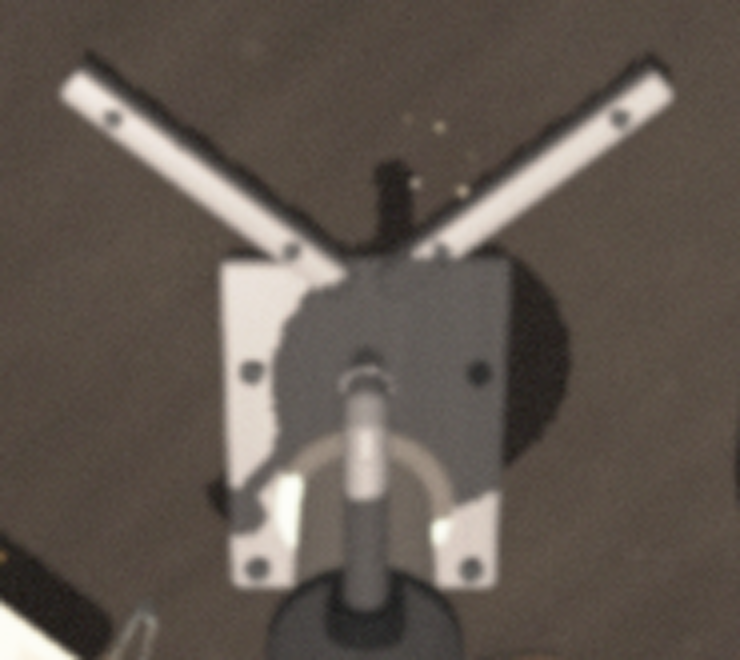

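Run:
```python
from h import *
f=np.load("w_v.npz");c={k:f[k] for k in("camera_matrix","R","t")};c["k1"]=float(f["k1"]);g=cv2.GaussianBlur(cv2.cvtColor(f["p"],cv2.COLOR_RGB2GRAY).astype(np.float32),(0,0),.7)
def edge(a,b,side):
    a=np.array(a)/4+[230,180]-.375;b=np.array(b)/4+[230,180]-.375
    t=(b-a)/np.linalg.norm(b-a);n=np.array([t[1],-t[0]]); n=n if n[1]<0 else -n  # up in image
    pts=[]
    for s in np.linspace(.08,.85,30):
        q=a+(b-a)*s;o=np.arange(-4,4.01,.1);L=q+o[:,None]*n
        v=cv2.remap(g,L[:,0].astype(np.float32)[None],L[:,1].astype(np.float32)[None],cv2.INTER_LINEAR)[0]
        # bar: bright; inner edge falling, outer edge rising (with o)
        dv=np.gradient(v,o)
        pts.append((q+o[np.argmin(dv)]*n if side>0 else q+o[np.argmax(dv)]*n))
    P=onplane(c,np.array(pts),.014)[:,:2]
    vx,vy,x,y=cv2.fitLine(P.astype(np.float32),cv2.DIST_HUBER,0,.001,.001).ravel()
    res=np.abs((P-[x,y])@[-vy,vx]);return np.array([x,y]),np.array([vx,vy]),np.median(res)
la=((72,82),(335,275));ra=((660,85),(430,255))
lines=[]
for e in(la,ra):
    i=edge(*e,1);o=edge(*e,-1);lines.append(i)
    print(i,"ang",np.degrees(np.arctan2(i[1][1],i[1][0])),"outer ang",np.degrees(np.arctan2(o[1][1],o[1][0])),"width",abs((o[0]-i[0])@[-i[1][1],i[1][0]]),o[2])
(p1,d1,_),(p2,d2,_)=lines
s=np.linalg.solve(np.c_[d1,-d2],p2-p1);A=p1+s[0]*d1;print("apex",A)
# directions pointing away from apex
d1=-d1 if d1@(p1-A)<0 else d1; d2=-d2 if d2@(p2-A)<0 else d2
b=-(d1+d2);b/=np.linalg.norm(b);print("x axis",b,np.degrees(np.arctan2(b[1],b[0])),"full angle",np.degrees(np.arccos(d1@d2)))
S=A-.104*b;print("seat",S,"tower",S+.205*b,"spout",S+.092*b)
print(proj(c,np.r_[S+.092*b,.086]),(proj(c,np.r_[S+.092*b,.086])-[230,180])*4)
tip=onplane(c,np.array([[72,82],[660,85]])/4+[230,180],.014);print("tips dist",np.linalg.norm(tip[:,:2]-A,axis=1))
```

```text
(array([ 0.50762  , -0.3852072], dtype=float32), array([0.99607956, 0.08846159], dtype=float32), np.float64(0.0003616247712025354)) ang 5.075109 outer ang 5.5006456 width 0.010903541 9.99808820049602e-06
(array([ 0.5984372 , -0.29040793], dtype=float32), array([0.07950009, 0.9968349 ], dtype=float32), np.float64(0.00031093489208992083)) ang 85.44016 outer ang 84.83682 width 0.011826764 8.978127665979196e-05
apex [ 0.5914706  -0.37776044]
x axis [ 0.7102792  -0.70392007] -44.74236 full angle 99.63494
seat [ 0.51760155 -0.30455273] tower [ 0.6632088  -0.44885635] spout [ 0.58294725 -0.3693134 ]
[[321.71408909 269.67068992]] [[366.85635637 358.68275968]]
tips dist [0.13152732 0.13073773]
```

Turntable: (0.4878, −0.0061), with the empty shell at 195.1°. Seat: (0.5176, −0.3046), with the filler axis at −44.7°. The fit's V angle (99.6°), arm length, tower and spout tip positions all match the given sizes. Now I'll grip the knob with the jaws in the gaps between tarts.

Run:
```python
from h import *
C=np.array([.4878,-.0061]);z=195.12-300
manip.set_gripper(1.0,70)
manip.move_ptp([*C,.2],ori(z))
manip.move_l([*C,.073],max_speed=.1)
print(manip.current_force().round(2) if hasattr(manip.current_force(),'round') else manip.current_force())
manip.set_gripper(0.0,70);manip.dwell(.3)
print("grip",manip.current_grip_width()*85,"F",np.round(manip.current_force(),2),"M",np.round(manip.current_ft_torque(),2),manip.current_ee_pos(),manip.current_qpos(),manip.current_time())
p,d=manip.grab_frame("scene");cv2.imwrite("pics/g_scene.png",cv2.resize(p[120:300,200:480,::-1],None,fx=2.5,fy=2.5))
p,d=manip.grab_frame("wrist");cv2.imwrite("pics/g_wrist.png",p[...,::-1])
```

```text
[0.13 0.6  0.28]
grip 30.107695963272917 F [-0.69 -0.69  5.93] M [ 0.04  0.15 -0.04] [ 0.48802442 -0.00614285  0.07339084] [-1.07988844e-01  4.77324022e-01  1.93374710e+00 -4.67053231e-05
  7.29898839e-01  1.51746795e-01] 9.325
```

View pics/g_scene.png

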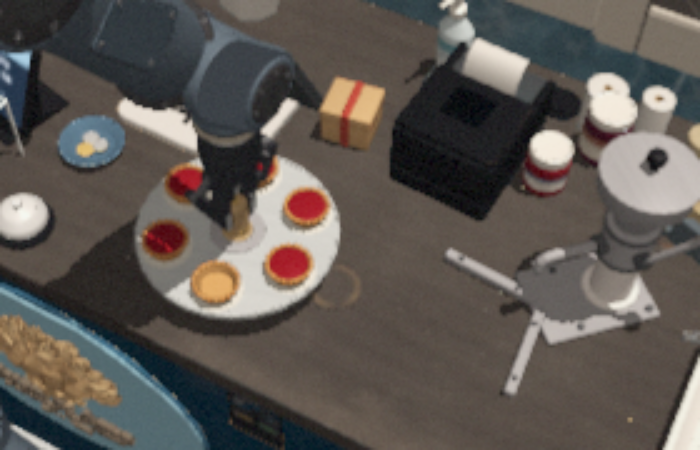

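View pics/g_wrist.png

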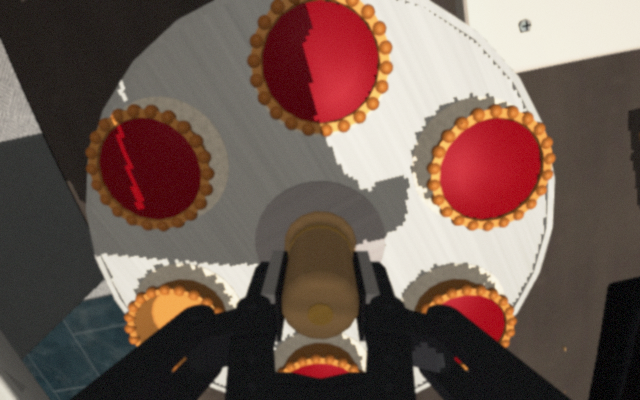

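The scene and wrist views show the knob held between the pads, with the fingers in the gaps between tarts. Now I'll slide it over.

Run:
```python
from h import *
S=np.array([.5176,-.3046]);b=np.array([.7103,-.7039]);z=195.12-300;H=.0734
manip.move_l([*(S-.09*b),H],ori(z),max_speed=.09)
print(np.round(manip.current_force(),2),manip.current_ee_pos())
manip.move_l([*(S-.006*b),H],max_speed=.06)
for s in (-.004,-.003,-.002,-.001,0,.001,.002,.003):
    manip.move_l([*(S+s*b),H],max_speed=.02);manip.dwell(.1)
    F=np.array(manip.current_force());e=np.array(manip.current_ee_pos())
    print(s,F.round(2),"ax",round(F[:2]@b,2),"lat",round(F[:2]@[-b[1],b[0]],2),"e",((e[:2]-S)@b*1000).round(2),((e[:2]-S)@[-b[1],b[0]]*1000).round(2))
    if -F[:2]@b>8: break
print(manip.current_time())
for n in ("scene","top"):
    p,d=manip.grab_frame(n);x0,y0=(340,130) if n=="scene" else (300,120)
    cv2.imwrite(f"pics/s_{n}.png",cv2.resize(p[y0:y0+170,x0:x0+200,::-1],None,fx=3.5,fy=3.5,interpolation=cv2.INTER_CUBIC))
```

```text
[0.34 3.14 3.7 ] [ 0.45369601 -0.24116883  0.07339742]
-0.004 [-2.    1.22  5.8 ] ax -2.28 lat -0.54 e -4.16 -0.27
-0.003 [-2.26  2.45  5.75] ax -3.33 lat 0.15 e -3.3 -0.26
-0.002 [-3.    3.31  5.6 ] ax -4.46 lat 0.24 e -2.31 -0.27
-0.001 [-3.31  2.4   6.17] ax -4.04 lat -0.62 e -1.36 -0.25
0 [-4.37  7.91  9.02] ax -8.67 lat 2.54 e -0.96 0.11
15.5167
```

View pics/s_scene.png

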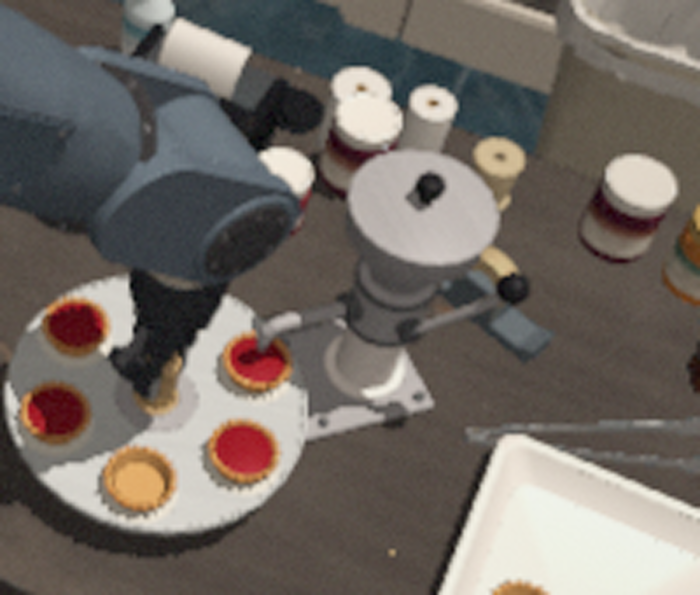

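View pics/s_top.png

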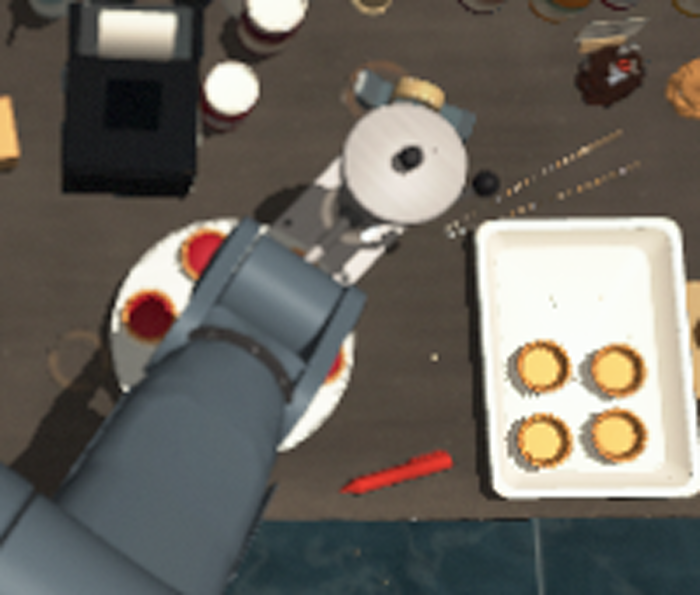

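Contact comes within 1 mm of the measured seat, but the lateral force shows one arm touching more than the other. I'll balance the push by force until both arms are loaded.

```bash
cat >> h.py <<'E'
S=np.array([.5176,-.3046]);b=np.array([.7103,-.7039]);n=np.array([.7039,.7103])
def seat(cmd,H,N=8,ax=9.,k=8000.):
    for i in range(N):
        manip.move_l([*(S+cmd[0]*b+cmd[1]*n),H],max_speed=.02);manip.dwell(.15)
        F=np.array(manip.current_force());M=np.array(manip.current_ft_torque());e=np.array(manip.current_ee_pos())
        fa,fl=F[:2]@b,F[:2]@n
        print(np.round(np.array(cmd)*1e3,2),"ax %.2f lat %.2f z %.2f Mz %.2f"%(fa,fl,F[2],M[2]),"e",((e[:2]-S)@b*1e3).round(2),((e[:2]-S)@n*1e3).round(2),e[2].round(5))
        da=np.clip((ax+fa)/k,-.0005,.0005);dl=np.clip(fl/k,-.0004,.0004)
        if abs(ax+fa)<1 and abs(fl)<.8: break
        cmd=(cmd[0]+da,cmd[1]+dl)
    return cmd
E
python3 - <<'E'
from h import *
print(seat((0,.0001),.0734,10));print(manip.current_time())
E
```

```text
[0.  0.1] ax -7.90 lat 1.00 z 7.89 Mz -0.10 e -0.97 0.15 0.07341
[0.14 0.23] ax -10.49 lat 1.47 z 8.53 Mz 0.01 e -0.86 0.24 0.07341
[-0.05  0.41] ax -8.31 lat 0.92 z 7.67 Mz 0.02 e -0.86 0.27 0.0734
[0.04 0.52] ax -7.61 lat 0.11 z 7.51 Mz 0.00 e -0.79 0.33 0.07342
[0.21 0.54] ax -8.98 lat -0.55 z 8.15 Mz 0.05 e -0.71 0.41 0.0734
(np.float64(0.00021171037369033875), np.float64(0.0005373817052997049))
17.6167
```

Run:
```python
from h import *
for a,l in [(.0002,.001),(.0002,.0015),(.0002,.001),(.0002,.0005),(.0002,0),(.0002,-.0004),(.0002,.0002),(.0006,.0004),(.001,.0004)]:
    seat((a,l),.0734,1)
print(manip.current_time())
```

```text
[0.2 1. ] ax -8.07 lat -1.55 z 8.46 Mz 0.01 e -0.62 0.58 0.07342
[0.2 1.5] ax -8.08 lat -4.47 z 7.86 Mz 0.01 e -0.59 0.64 0.07343
[0.2 1. ] ax -7.86 lat -0.94 z 7.91 Mz 0.00 e -0.6 0.56 0.07342
[0.2 0.5] ax -6.93 lat 2.38 z 9.03 Mz 0.02 e -0.63 0.53 0.07341
[0.2 0. ] ax -7.00 lat 4.57 z 8.12 Mz 0.02 e -0.64 0.43 0.07341
[ 0.2 -0.4] ax -7.46 lat 7.05 z 7.16 Mz -0.00 e -0.65 0.37 0.07345
[0.2 0.2] ax -6.30 lat 3.17 z 8.03 Mz 0.04 e -0.65 0.52 0.07339
[0.6 0.4] ax -10.42 lat 1.59 z 9.70 Mz 0.00 e -0.6 0.51 0.07341
[1.  0.4] ax -11.13 lat 1.15 z 11.67 Mz -0.06 e -0.55 0.54 0.07344
21.2167
```

Pushing sideways either way now meets a stiff wall (0.27 mm of movement for about 11 N), so the foot is home on both arms. Now I'll turn the plate by +120° in steps and re-seat.

Run:
```python
from h import *
H=.0734;z0=195.12-300;P=[*(S+.0003*b+.0007*n),H]
q0=manip.current_qpos()[5]
for k in range(1,7):
    manip.move_ptp(P,ori(z0+20.02*k))
    F=np.array(manip.current_force());e=np.array(manip.current_ee_pos())
    print(k,"ax %.2f lat %.2f z %.2f Mz %.2f"%(F[:2]@b,F[:2]@n,F[2],manip.current_ft_torque()[2]),"e",((e[:2]-S)@b*1e3).round(2),((e[:2]-S)@n*1e3).round(2),"q6",round(manip.current_qpos()[5],3),manip.current_time())
cmd=seat((.0003,.0007),H,6)
print(manip.current_grip_width()*85,manip.current_qpos(),manip.current_time())
c=manip.get_calibration("wrist");p,d=manip.grab_frame("wrist")
cv2.imwrite("pics/t_w.png",p[:,:,::-1]);np.savez("t_w.npz",p=p,d=d,**c)
for k in("tart_shell",): print(k,[(np.round(x["at"],4).tolist(),round(x["confidence"],2)) for x in manip.look_for("wrist",k)[:2]])
for nm in ("scene","top"):
    p,d=manip.grab_frame(nm);x0,y0=(340,130) if nm=="scene" else (300,120);np.savez(f"t_{nm}.npz",p=p,d=d)
    cv2.imwrite(f"pics/t_{nm}.png",cv2.resize(p[y0:y0+170,x0:x0+200,::-1],None,fx=3.5,fy=3.5,interpolation=cv2.INTER_CUBIC))
    print([(np.round(x["at"],4).tolist(),round(x["confidence"],2)) for x in manip.look_for(nm,"tart_shell")[:3]])
```

```text
1 ax -7.90 lat 0.48 z 8.42 Mz 0.03 e -0.69 0.52 q6 -0.699 21.6417
2 ax -8.17 lat -0.47 z 8.82 Mz -0.06 e -0.69 0.48 q6 -1.048 22.0667
3 ax -8.25 lat -0.62 z 8.98 Mz -0.03 e -0.75 0.41 q6 -1.397 22.4917
4 ax -8.01 lat -1.33 z 9.96 Mz 0.00 e -0.74 0.36 q6 -1.747 22.9167
5 ax -8.53 lat -1.54 z 9.92 Mz 0.06 e -0.72 0.32 q6 -2.096 23.3417
6 ax -8.28 lat -1.35 z 8.88 Mz 0.04 e -0.67 0.32 q6 -2.446 23.7667
[0.3 0.7] ax -8.08 lat -2.00 z 8.78 Mz 0.04 e -0.66 0.32 0.07342
[0.41 0.45] ax -8.66 lat 0.43 z 9.62 Mz 0.02 e -0.64 0.31 0.07342
30.195023875020556 [-6.08639054e-01  6.36106649e-01  1.63212123e+00 -2.34328766e-04
  8.75980402e-01 -2.44554107e+00] 24.5667
tart_shell [([0.571, -0.3831, 0.0644], 0.86)]
[([0.5872, -0.3733, 0.0551], 0.65)]
[]
```

View pics/t_w.png

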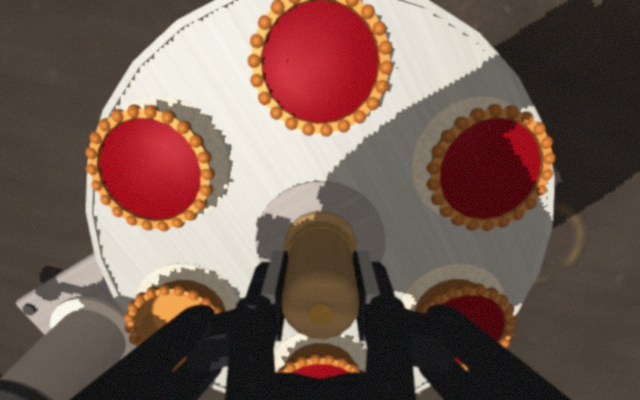

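View pics/t_scene.png

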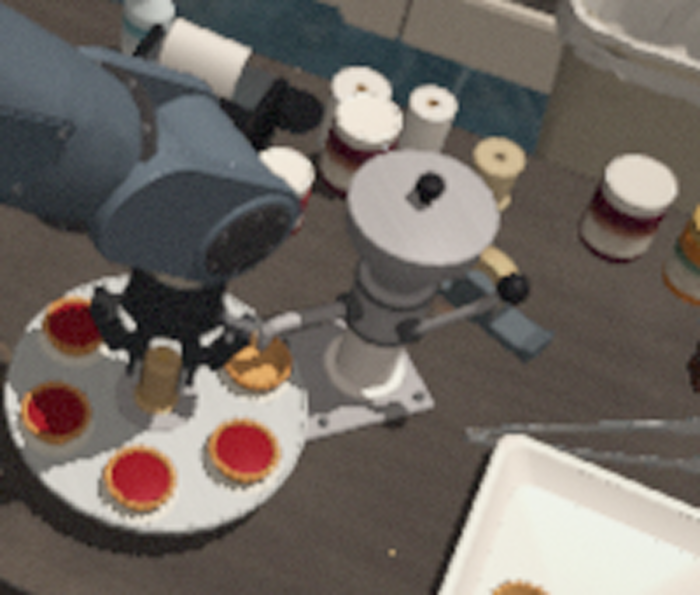

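View pics/t_top.png

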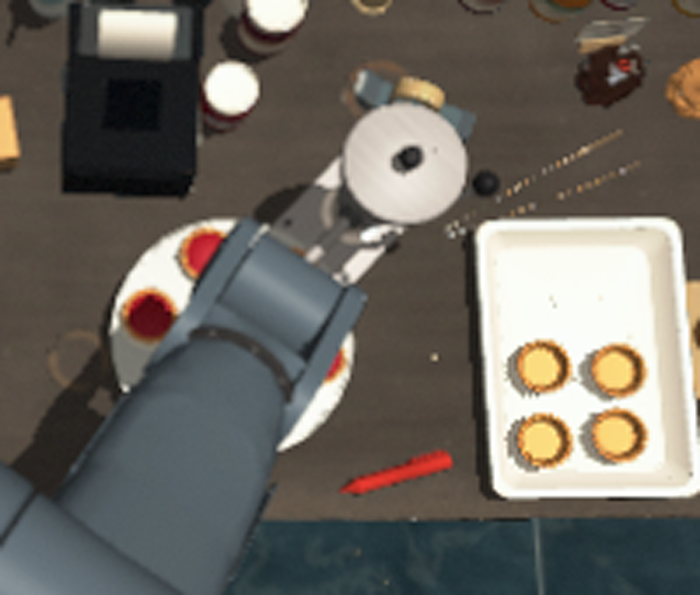

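Run:
```python
from h import *
from scipy.optimize import least_squares
f=np.load("t_w.npz");c={k:f[k] for k in("camera_matrix","R","t")};c["k1"]=float(f["k1"]);p=f["p"]
hsv=cv2.cvtColor(p,cv2.COLOR_RGB2HSV)
red=(((hsv[...,0]<6)|(hsv[...,0]>172))&(hsv[...,1]>170)).astype(np.uint8);red[240:]=0
N,l,s,ce=cv2.connectedComponentsWithStats(red)
T=np.array([onplane(c,[ce[i]],.067)[0] for i in range(1,N) if s[i,4]>3000]);print(T.round(4))
def R(q): return np.concatenate([min((t[:2]-q[:2]-.092*np.array([np.cos(q[2]+j*np.pi/3),np.sin(q[2]+j*np.pi/3)]) for j in range(6)),key=np.linalg.norm) for t in T])
g=least_squares(R,[*S,np.radians(-45)]);print(g.x[:2],np.degrees(g.x[2]),np.abs(g.fun).max())
cen=g.x[:2];sh=cen+.092*np.array([np.cos(g.x[2]),np.sin(g.x[2])]);print("shell",sh,"spout",S+.092*b+(-.00064)*b+.00035*n)
# knob px / V in view
for nm in("scene","top"):
    print(nm,[(k,np.round(r[0]["at"],3).tolist()) for k in("call_bell","coin_dish","gift_box_1","marker") for r in [manip.look_for(nm,k)] if r])
```

```text
[[ 0.4274 -0.3285  0.067 ]
 [ 0.4921 -0.3925  0.067 ]
 [ 0.4505 -0.2406  0.067 ]]
[ 0.51582773 -0.30431393] -44.67599588738655 0.0009361583725399358
shell [ 0.58124838 -0.36899884] spout [ 0.58273937 -0.3686597 ]
scene [('coin_dish', [0.551, 0.245, 0.003]), ('marker', [0.368, -0.488, 0.017])]
top [('call_bell', [0.382, 0.266, 0.028]), ('coin_dish', [0.541, 0.267, 0.008]), ('gift_box_1', [0.742, -0.032, 0.059]), ('marker', [0.368, -0.49, 0.016])]
```

Run:
```python
from h import *
for fn in("w_tt","t_w"):
    f=np.load(fn+".npz");c={k:f[k] for k in("camera_matrix","R","t")};c["k1"]=float(f["k1"]);X=cloud(c,f["d"]).reshape(-1,3)
    X=X[np.abs(X[:,2]-.048)<.006];ctr=np.median(X,0);X=X[np.hypot(*(X[:,:2]-ctr[:2]).T)<.13]
    A=np.c_[X[:,:2]-ctr[:2],np.ones(len(X))]
    k=np.linalg.lstsq(A,X[:,2],rcond=None)[0];print(fn,k,np.degrees(k[:2]))
F=np.array(manip.current_force());print(F[:2]@b,F[:2]@n,F[2],manip.current_time())
```

```text
w_tt [-2.90832023e-03 -8.25619810e-05  4.85971174e-02] [-0.16663447 -0.00473045]
t_w [ 0.00359413 -0.00015784  0.04851192] [ 0.20592856 -0.00904347]
-8.079229386895658 0.6063839789238029 8.96642913673477 25.2667
```

The plate is level (0.2° or less, within noise), sits at the right height, and the push is balanced on both arms. Handing in.

```bash
python3 -c "
from bench import manip
manip.sign_off()"
```

```text
the job is handed in; nothing more can be done
```

I gripped the turntable's knob with the fingers in the gaps between the tarts. Then I slid the foot into the V, worked it home by force feedback and turned the plate +120°. The job was handed in at about 25 s, still holding the knob at 70 N with a light push into the V.

**Last checks**
- **Seat:** before the turn, pushing sideways either way met a stiff stop (0.27 mm of movement for about 11 N). After the turn the push was still balanced, at about 8 N inward and 0.6 N sideways. The rest position is within 0.8 mm of the seat I measured by camera.
- **Shell under the spout:** the plate angle measures −44.68° against a target of −44.74°. The camera puts the shell 1.5 mm from the spout, mostly because its plate centre came out about 1 mm off the arm's own reading, which is within the stated 2 mm calibration. The turn showed no sign of the knob slipping in the grip.
- **Foot flat:** the plate is level to about 0.2° at 48.5 mm. The arm presses down with about 9 N.
- **Surroundings:** the top camera still finds the bell, dish, box and marker where they were. The scene camera's reading for the dish was about 25 mm off, and it did not find the bell or box. I put that down to the arm blocking its view, without checking further.
- **Filler:** the pictures show no contact with the filler by arm or gripper, and there were no unexplained forces.

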